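# Put the library stamps back on their own ink pads

## Task

The three stamps at this book-processing desk have been left on each other's ink pads: move each one back to the pad of its own shape - round, square and oblong - standing upright in the middle of the felt, the square and the oblong stamp lined up with the sides of their pads. The faces are wet with ink, so park a stamp in the empty steel tray to free a pad, and never set one on the bare desk. Set the stamps down gently, do not knock any over, and leave the tape roll, the marker and the stapler where they are.

Things in the scene. Friction and masses are not known exactly. Their poses are not given: they have to be found in the camera images.
- round_stamp: Wooden hand stamp with a ROUND face. Block 44 mm in diameter. Black rubber face, light wood block up to 15 mm above the face, then a darker upright handle to 82 mm: round, 24 mm thick, with a 26 mm ball-shaped end. Grip it 35 to 70 mm above the face. 70 to 160 g. Origin: centre of the underside (inked face); z up.
- square_stamp: Wooden hand stamp with a SQUARE face. Block 42 x 42 mm. Black rubber face, light wood block up to 15 mm above the face, then a darker upright handle to 82 mm: a bar 26 mm along x, 20 mm along y (grip across y). Grip it 35 to 70 mm above the face. 70 to 160 g. Origin: centre of the underside (inked face); z up.
- oblong_stamp: Wooden hand stamp with a long OBLONG face. Block 22 mm along x, 80 mm along y. Black rubber face, light wood block up to 15 mm above the face, then a darker upright handle to 82 mm: a bar 18 mm along x (grip across x), 50 mm along y. Grip it 35 to 70 mm above the face. 70 to 160 g. Origin: centre of the underside (inked face); z up.
- round_pad: ROUND ink pad: grey case 96 mm in diameter, 15 mm high; dark blue felt 78 mm in diameter, its top 16 mm above the desk. Lid of the same outline, 6 mm high, folded open flat on the desk on the +x side, its middle 102 mm from the origin. Fixed. Origin: centre of the case's underside (lid not counted), on the desk; z up.
- square_pad: SQUARE ink pad: grey case 92 x 92 mm, 15 mm high; dark blue felt 74 x 74 mm, its top 16 mm above the desk. x and y along its sides. Lid of the same outline, 6 mm high, folded open flat on the desk on the +x side, its middle 98 mm from the origin. Fixed. Origin: centre of the case's underside (lid not counted), on the desk; z up.
- oblong_pad: OBLONG ink pad: grey case 70 mm along x, 130 mm along y, 15 mm high; dark blue felt 54 mm along x, 112 mm along y, its top 16 mm above the desk. Lid of the same outline, 6 mm high, folded open flat on the desk on the +x side, its middle 76 mm from the origin. Fixed. Origin: centre of the case's underside (lid not counted), on the desk; z up.
- rest_tray: Shallow empty steel tray, 110 mm along x, 130 mm along y, its floor 8 mm above the desk and its 2 mm thick rim 14 mm above the desk; a wet stamp may stand in it. Fixed to the desk. Origin: centre of its underside, on the desk; z up.
- tape_roll: Bystander: yellow roll of tape lying flat, outside diameter 96 mm, inside 76 mm, 24 mm high, loose. Origin: centre of the underside.
- marker: Bystander: black marker pen lying on the desk, 126 mm long along x, 19 mm thick, loose. Origin: under its middle, on the desk.
- stapler: Bystander: black and grey desk stapler, 135 mm along x, 36 mm wide, 54 mm high, loose. Origin: centre of the underside.

How it is judged:
On the way:
1. one of the stamps stands released in the steel tray, upright, within 40 mm of its middle (((horizontal distance between round_stamp and rest_tray below 0.04 m and z of round_stamp in the frame of rest_tray below 0.012 m and angle between round_stamp's own z axis and vertical below 0.1 rad and contact force between the fingers and round_stamp below 0.1 N) or (horizontal distance between square_stamp and rest_tray below 0.04 m and z of square_stamp in the frame of rest_tray below 0.012 m and angle between square_stamp's own z axis and vertical below 0.1 rad and contact force between the fingers and square_stamp below 0.1 N) or (horizontal distance between oblong_stamp and rest_tray below 0.04 m and z of oblong_stamp in the frame of rest_tray below 0.012 m and angle between oblong_stamp's own z axis and vertical below 0.1 rad and contact force between the fingers and oblong_stamp below 0.1 N))), for 0.2 s.
At the end, for the whole second after the job is handed in: Each stamp stands released and at rest on the felt of its own shape of pad: within 12 mm of its centre, face 12 to 20 mm above the desk, leaning under 0.1 rad; square stamp within 0.2 rad of the pad's sides (any quarter turn), oblong within 0.2 rad of the pad's length (either way round) (horizontal distance between round_stamp and round_pad below 0.012 m and z of round_stamp in the frame of round_pad between 0.012 and 0.02 m and angle between each of round_stamp, square_stamp, oblong_stamp's own z axis and vertical below 0.1 rad and linear speed of each of round_stamp, square_stamp, oblong_stamp below 0.03 m/s and angular speed of each of round_stamp, square_stamp, oblong_stamp below 0.5 rad/s and contact force between the fingers and round_stamp below 0.1 N and horizontal distance between square_stamp and square_pad below 0.012 m and z of square_stamp in the frame of square_pad between 0.012 and 0.02 m and contact force between the fingers and square_stamp below 0.1 N and horizontal distance between oblong_stamp and oblong_pad below 0.012 m and z of oblong_stamp in the frame of oblong_pad between 0.012 and 0.02 m and contact force between the fingers and oblong_stamp below 0.1 N and (angle between the x axis of square_stamp and the x axis of square_pad, either way round below 0.2 rad or angle between the x axis of square_stamp and the y axis of square_pad, either way round below 0.2 rad) and angle between the y axis of oblong_stamp and the y axis of oblong_pad, either way round below 0.2 rad); the robot touches nothing.
It fails at once if the inked face of a stamp is set on the bare desk (lower than 5 mm) (height (world z) of any of round_stamp, square_stamp, oblong_stamp below 0.005 m).
It fails at once if a stamp is knocked over (leans more than 0.6 rad) (angle between any of round_stamp, square_stamp, oblong_stamp's own z axis and vertical above 0.6 rad).
It fails at once if a stamp is dropped from more than about 2 cm (falls free faster than 0.6 m/s) ((linear speed of round_stamp above 0.6 m/s and contact force between the fingers and round_stamp below 0.1 N) or (linear speed of square_stamp above 0.6 m/s and contact force between the fingers and square_stamp below 0.1 N) or (linear speed of oblong_stamp above 0.6 m/s and contact force between the fingers and oblong_stamp below 0.1 N)).
It fails at once if a stamp is banged or pressed on a pad or the tray with more than 60 N (contact force between any of round_stamp, square_stamp, oblong_stamp and round_pad above 60 N or contact force between any of round_stamp, square_stamp, oblong_stamp and square_pad above 60 N or contact force between any of round_stamp, square_stamp, oblong_stamp and oblong_pad above 60 N or contact force between any of round_stamp, square_stamp, oblong_stamp and rest_tray above 60 N).
It fails at once if the tape roll, the marker or the stapler is moved more than 30 mm (distance of any of tape_roll, marker, stapler from where it was at the start of the episode above 0.03 m).
It also fails if it takes over 112 s, if anything falls off the work surface, if the arm or the gripper's body presses on something with over 40 N, if the wrist force passes 120 N, or if a joint passes its speed limit or range.

## Robot

A 6-joint arm with a two-finger parallel gripper is mounted at the origin on the work surface. World frame = base frame: x ahead of the robot, y to its left, z up, the work surface at z = 0. Lengths are in m, angles in rad, forces in N, time in s.
With the tool pointing down it reaches from about 0.325 to 0.75 m from the base axis. Payload 7.6 kg.
Tool frame: the origin (TCP) lies at the very end of the fingers, on their centre line; the grasp point (between the pads) lies 19 mm behind it (manip.grasp_offset is the distance from the TCP to the grasp point, in m); z points along the fingers, y is the direction in which the jaws open and shut (so a half turn about z gives the same grasp; the last joint's range is limited). The gripper opens to 85 mm and grips with 20 to 120 N. Pads are 22 mm wide; open, the fingers measure 114 mm over their backs; the gripper's body (76 mm by 85 mm) begins 54 mm behind the grasp point. The pads swing forward as they close: fully open they stand 13 mm farther back than shut.
Start: joints at [1.146, 0.052, 1.401, -0, 1.689, -0.07], TCP at [0.182, 0.492, 0.231] pointing down, gripper open.
Joint ranges: [-2.9, 2.9], [-0.91, 2.17], [0.12, 2.37], [-1.06, 4.2], [0.26, 2.73], [-2.93, 2.93]. Speed limits (rad/s): [2.57, 2.57, 3.01, 3.14, 3.14, 3.14].

## Interface

Orientations are given as a 3x3 rotation matrix whose columns are the frame's x, y, z axes.
In Python, from bench import manip gives the robot as it stands.
- The arm moves only by the tool step_arm, never from a script. Its argument "moves" is a list of rows, each a list of 3 entries, a list of its own where there are three numbers: the opening, from 0 (shut) to 1 (fully open), then the shift along the tool's x, y, z in m, then the turn about the tool's z in degrees. A call has 1 to 10 rows; each row is the pose to reach, as a shift and turn from the pose commanded when the call began, along the tool's axes at that moment; what a row does not reach only later rows make up. A row lasts 1/10 s, in which the tool goes at most 50 mm and 8.59 degrees, less where a joint would pass 70% of its speed; a pose out of reach is approached as far as the arm can. A call with a gripper value outside its range is refused whole. The fingers move at their own pace and stop on an object; "squeeze" is the grip in N (left out, the last holds). Time passes only in rows, so rows that repeat a pose let the fingers close. It gives the time, the measured TCP pose, the force and the opening at its end, in the units of the state.
- manip.get_state(): the state, without advancing time (a new reading comes with each control period).
- manip.camera(name): name is "scene" or "side" or "wrist"; returns (picture, depth): 480x640x3 uint8, red, green, blue; 480x640 float32, m along the optical axis (not along the pixel's ray), 0 where there is no reading.
- manip.camera_info(name): a dict with "fx", "fy", "cx", "cy" (pixels), "R" (3x3) and "t" (3): a world point X has camera coordinates R X + t; the wrist camera has in their place "T_tool_cam" (4x4, takes a point from camera to tool coordinates, whose origin is the TCP and whose axes are the flange's). Camera axes: x right, y down, z forward; pixel columns grow to the right and rows downward; lengths in m; the calibration is good to about 2 mm. A picture is of the moment at which its call begins: read the wrist's pose just before it. camera_info takes no time and is no camera call.
- manip.close_job(): hands the job in, once; it reports no verdict.
The state is a dict: "clock": time; "q": joint angles; "dq": joint speeds; "joint_torque": joint torques, N m; "tool_pos": TCP position; "orientation": TCP orientation; "ft_force": force on the tool from outside, world axes, zero at the start; "ft_torque": the same for the moment, N m; "width": finger opening in m.
Only numpy, scipy, OpenCV 4.12 (cv2) and the standard library are available. Lean on these libraries where they do the work, as an engineer would, in place of code of your own. Each camera call takes 0.05 s, during which the arm holds its last target. There are 200 camera calls.

## Working session

There is one attempt and no reset: what is moved stays moved. The work goes in short steps, Python scripts to look and compute and a tool call to move; the robot and the scene stay as the last step left them, time stands still between calls to the robot, and variables do not carry over. Pictures are saved under pics/ and viewed, about 12 in all and at most 16, crops included, and the job is handed in when it is done.

Besides the shell and the picture viewer there is one more tool, called after "Call:" as name([rows], argument=value, ...), one row to a line, values as JSON. step_arm: Moves the arm, as the interface text tells. Its arguments: {"type":"object","properties":{"moves":{"type":"array"},"squeeze":{"type":"number"}},"required":["moves"]}

```bash
mkdir -p pics; ls; python3 - <<'E'
from bench import manip
import cv2,numpy as np
s=manip.get_state();print(s['clock'],s['tool_pos'],s['orientation'],s['width'],manip.grasp_offset)
for n in ['scene','side']:
    im,d=manip.camera(n);cv2.imwrite(f'pics/{n}0.png',im[:,:,::-1]);np.savez(f'pics/{n}0.npz',im=im,d=d)
    print(n,manip.camera_info(n))
print(manip.camera_info('wrist'))
E
```

```text
pics
0.0 [0.18224152 0.49202952 0.23049418] [[-9.37712229e-01  3.47412381e-01 -6.42535788e-04]
 [ 3.47412961e-01  9.37711125e-01 -1.44237895e-03]
 [ 1.01412652e-04 -1.57576164e-03 -9.99998753e-01]] 0.08518323796632186 0.0187
scene {'fx': 474.0172409015713, 'fy': 474.0172409015713, 'cx': 325.5200955461102, 'cy': 227.57974602605145, 'R': array([[ 0.57988187,  0.81459231,  0.01328111],
       [ 0.47132783, -0.32213706, -0.8210224 ],
       [-0.6645202 ,  0.48235576, -0.57074147]]), 't': array([-0.3405095 , -0.18885749,  1.31315734])}
side {'fx': 539.7081544086619, 'fy': 539.7081544086619, 'cx': 312.5715740239397, 'cy': 238.70893842500604, 'R': array([[ 0.71049368, -0.70345816,  0.01858338],
       [-0.4428391 , -0.4674795 , -0.76508591],
       [ 0.54689328,  0.53535926, -0.64366001]]), 't': array([-0.3434816 ,  0.26163893,  0.77307957])}
{'fx': 359.64489944220793, 'fy': 359.64489944220793, 'cx': 321.95796613270414, 'cy': 241.64266576468978, 'T_tool_cam': array([[ 6.20973744e-04, -9.63867928e-01, -2.66379864e-01,
         6.73416553e-02],
       [ 9.99999418e-01,  3.63415975e-04,  1.01617433e-03,
         6.62128901e-04],
       [-8.82651145e-04, -2.66380340e-01,  9.63867592e-01,
        -1.42331382e-01],
       [ 0.00000000e+00,  0.00000000e+00,  0.00000000e+00,
         1.00000000e+00]])}
```

View pics/scene0.png

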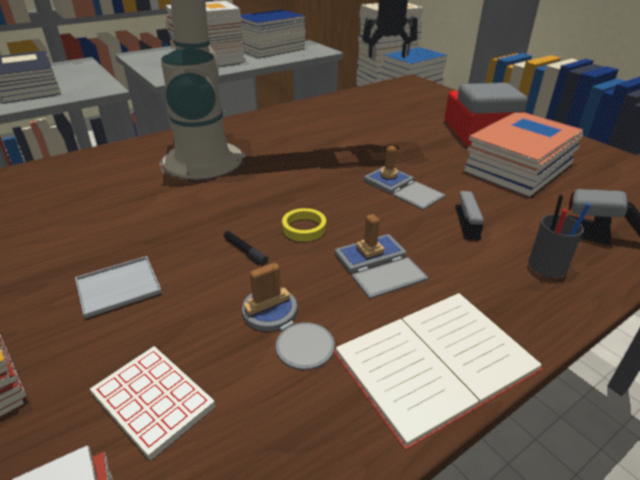

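View pics/side0.png

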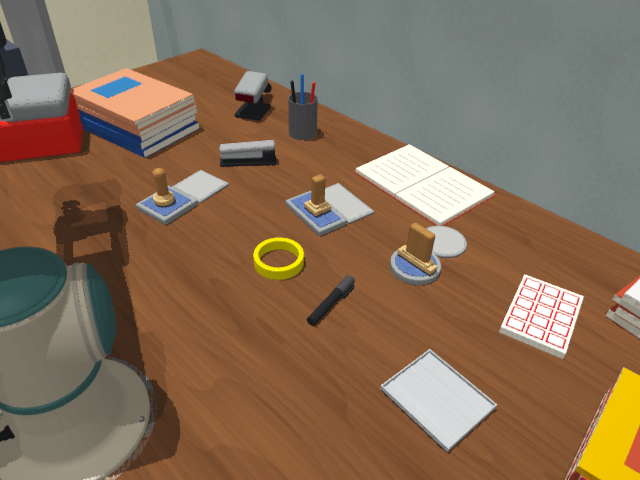

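The scene view shows the oblong stamp on the round pad (268,300), the square stamp on the oblong pad (371,243), the round stamp on the square pad (390,175) and the tray at (118,287). The side view agrees: pads at (416,264), (317,209), (165,203), tray at (438,397).

```bash
cat > h.py <<'E'
import numpy as np,cv2
from bench import manip
def cam(n,st=None):
    i=manip.camera_info(n)
    if n=='wrist':
        T=np.eye(4);T[:3,:3]=st['orientation'];T[:3,3]=st['tool_pos'];T=T@i['T_tool_cam']
        return i,T[:3,:3],T[:3,3]
    return i,i['R'].T,-i['R'].T@i['t']
def rays(i,uv):
    uv=np.asarray(uv,float).reshape(-1,2)
    return np.c_[(uv[:,0]-i['cx'])/i['fx'],(uv[:,1]-i['cy'])/i['fy'],np.ones(len(uv))]
def onplane(c,uv,z):
    i,R,o=c; d=rays(i,uv)@R.T
    return o+d*((z-o[2])/d[:,2])[:,None]
def cloud(c,dep):
    i,R,o=c; v,u=np.indices(dep.shape)
    P=(rays(i,np.c_[u.ravel(),v.ravel()])*dep.reshape(-1,1))@R.T+o
    return P.reshape(*dep.shape,3)
def rect(xy):
    r=cv2.minAreaRect((xy*1000).astype(np.float32)); return np.round(r[0],1),np.round(r[1],1),round(r[2],1)
def blobs(m,amin):
    n,l,s,_=cv2.connectedComponentsWithStats(m.astype(np.uint8))
    return [l==k for k in range(1,n) if s[k,4]>=amin]
E
python3 - <<'E'
from h import *
A={}
for n in ['scene','side']:
    f=np.load(f'pics/{n}0.npz');im,d=f['im'],f['d'];c=cam(n)
    P=cloud(c,d);hsv=cv2.cvtColor(im,cv2.COLOR_RGB2HSV)
    felt=(hsv[...,0]>105)&(hsv[...,0]<125)&(hsv[...,1]>90)&(hsv[...,2]>50)&(d>0)&(P[...,2]<.03)&(abs(P[...,1])<.8)&(P[...,0]<.9)
    pts=[]
    for b in blobs(felt,60):
        v,u=np.nonzero(b);q=onplane(c,np.c_[u,v],.016)
        print(n,'felt',b.sum(),u.mean().round(),v.mean().round(),'z',np.median(P[b][:,2]).round(4),rect(q[:,:2]))
    hi=(d>0)&(P[...,2]>.04)&(P[...,2]<.11)&(np.hypot(P[...,0],P[...,1])<.8)&(np.hypot(P[...,0],P[...,1])>.2)
    for b in blobs(hi,60):
        q=P[b];print(n,'tall',b.sum(),q[:,2].max().round(4),rect(q[:,:2]))
    tray=(P[...,2]<.025)&(hsv[...,1]<50)&(hsv[...,2]>110)&(d>0)&(np.hypot(P[...,0],P[...,1])<.8)
    for b in blobs(tray,200):
        v,u=np.nonzero(b);q=P[b];print(n,'grey',b.sum(),u.mean().round(),v.mean().round(),np.median(q[:,2]).round(4),rect(q[:,:2]))
E
```

```text
scene felt 236 88.0 48.0 z -0.0002 (array([-1314. ,    13.5]), array([ 56.8, 435.7]), 81.1)
scene felt 135 11.0 146.0 z -0.4154 (array([-320. , -419.8]), array([ 28.6, 191.1]), 89.7)
scene felt 192 389.0 178.0 z 0.0155 (array([383.1, 342.9]), array([69.2, 68.2]), 9.1)
scene felt 189 388.0 245.0 z 0.0155 (array([600.5, 140.3]), array([38.1, 50.7]), 79.2)
scene felt 242 353.0 255.0 z 0.0156 (array([588.1,  67.4]), array([31.8, 50.1]), 79.4)
scene felt 387 275.0 312.0 z 0.0154 (array([ 639.4, -142.1]), array([69.5, 28.9]), 88.5)
scene tall 2178 0.1098 (array([368.2, 672.7]), array([ 86.2, 429.8]), 51.6)
scene tall 217 0.0986 (array([384.4, 342.7]), array([25.2, 19. ]), 54.3)
scene tall 458 0.0549 (array([625.5, 364.4]), array([ 30.8, 132.3]), 51.6)
scene tall 390 0.0997 (array([597.7, 100.7]), array([21.4, 28.1]), 82.4)
scene tall 925 0.0996 (array([ 615.4, -145.3]), array([49.6, 19.2]), 86.7)
scene tall 420 0.0941 (array([ 539.9, -522.5]), array([21.9, 91.7]), 82.0)
scene grey 989 74.0 97.0 -0.0002 (array([-726.2, -208.5]), array([123.4, 420.4]), 3.0)
scene grey 734 419.0 194.0 0.0059 
[... 1440 characters left out ...]
.9, 20.8]), 86.8)
side tall 5021 0.0974 (array([ 484. , -557.6]), array([190.8,  61.8]), 6.0)
side grey 210 160.0 145.0 0.0111 (array([507. , 560.9]), array([109.9,  10.7]), 8.7)
side grey 2438 424.0 224.0 0.0121 (array([732.7, -49.8]), array([388.8, 171.4]), 52.9)
side grey 1298 191.0 191.0 0.0087 (array([428.5, 348.6]), array([191.9,  94.4]), 8.8)
side grey 1392 337.0 206.0 0.0087 (array([629.4,  97. ]), array([133.5, 148.7]), 79.5)
side grey 2447 536.0 321.0 0.0159 (array([ 673.9, -372.9]), array([153.8, 107.7]), 14.1)
side grey 5956 438.0 398.0 0.01 (array([ 410.2, -340.1]), array([137.6, 123.4]), 84.6)
side grey 5403 88.0 442.0 0.0145 (array([  4.4, -33.3]), array([211.3, 151.1]), 10.2)
```

Both views agree within about 8 mm on pads, tray and stamps, and the heights match. Plan: round → tray, square → square pad, oblong → oblong pad, round → round pad. First I hover over the round stamp for a wrist view.

Call:
step_arm([
  [1,[-0.04,-0.012,0],0],
  [1,[-0.08,-0.024,0],0],
  [1,[-0.12,-0.036,0],0],
  [1,[-0.16,-0.048,0],0],
  [1,[-0.2,-0.06,0],0],
  [1,[-0.23,-0.069,0],0],
  [1,[-0.239,-0.072,0],0],
  [1,[-0.239,-0.072,0],0],
  [1,[-0.239,-0.072,0],0],
], squeeze=30)

```text
clock: 1.0
tool_pos: [0.3807, 0.3424, 0.2311]
orientation: [[-0.938, 0.347, -0.001], [0.347, 0.938, 0.0], [0.001, -0.0, -1.0]]
ft_force: [0.7, -0.2, -0.3]
width: 0.0857
```

```bash
cat >> h.py <<'E'
def goto(x,y,z,jaw=None):
    """shift/turn in tool axes to world TCP (m) and jaw angle (deg, mod 180)"""
    s=manip.get_state();R=s['orientation'];q=np.degrees(s['q'])
    sh=R.T@(np.array([x,y,z])-s['tool_pos']);a=np.degrees(np.arctan2(R[1,1],R[0,1]))
    t=0 if jaw is None else -((jaw-a+90)%180-90)
    print('at',s['tool_pos'].round(4),'jaw',a.round(1),'q',q.round(),'w',round(s['width'],4),'t',round(s['clock'],2),'| shift',sh.round(4),'turn',round(t,1))
def look(tag):
    s=manip.get_state();c=cam('wrist',s);im,d=manip.camera('wrist')
    cv2.imwrite(f'pics/{tag}.png',im[:,:,::-1]);np.savez(f'pics/{tag}.npz',im=im,d=d)
    P=cloud(c,d);hsv=cv2.cvtColor(im,cv2.COLOR_RGB2HSV)
    felt=(hsv[...,0]>105)&(hsv[...,0]<125)&(hsv[...,1]>90)&(hsv[...,2]>50)&(d>0)&(P[...,2]<.03)&(P[...,2]>.005)
    for b in blobs(felt,300):
        v,u=np.nonzero(b);q=onplane(c,np.c_[u,v],.016);print('felt',b.sum(),'z',np.median(P[b][:,2]).round(4),rect(q[:,:2]))
    for lo,hi,nm in [(.07,.12,'handle top'),(.026,.034,'block top'),(.01,.02,'case+felt'),(.003,.009,'lid/tray floor')]:
        m=(d>.15)&(P[...,2]>lo)&(P[...,2]<hi)
        for b in blobs(m,400):
            q=P[b];print(nm,b.sum(),'z',np.median(q[:,2]).round(4),q[:,2].max().round(4),rect(q[:,:2]))
    return im,d,P,hsv,c
E
python3 - <<'E'
from h import *
goto(.381,.342,.23,90)
look('w1')
E
```

```text
at [0.3807 0.3424 0.2311] jaw 69.7 q [ 38.   1.  82.   0.  97. -32.] w 0.0857 t 1.0 | shift [-0.0004 -0.0002  0.0011] turn -20.3
felt 2337 z 0.0198 (array([534. , 617.1]), array([193.6, 103.9]), 10.5)
felt 674 z 0.0157 (array([361.1, 324.9]), array([26. , 39.6]), 8.4)
felt 428 z 0.0157 (array([410.3, 367.3]), array([27.2, 31.8]), 43.6)
felt 467 z 0.0157 (array([396.5, 325.9]), array([42., 30.]), 10.9)
handle top 5670 z 0.0898 0.1018 (array([529.9, 567.4]), array([ 51.6, 182.9]), 82.9)
handle top 816 z 0.0937 0.0993 (array([377.9, 347.5]), array([24.5, 24.9]), 28.5)
block top 932 z 0.0298 0.034 (array([526.3, 581. ]), array([ 75.7, 202.8]), 77.3)
block top 622 z 0.0308 0.034 (array([375. , 348.4]), array([43. , 36.2]), 73.0)
case+felt 6270 z 0.0152 0.0184 (array([382.3, 344.9]), array([93.1, 92.1]), 8.6)
case+felt 1775 z 0.0178 0.02 (array([521.6, 577.9]), array([ 90.4, 211.3]), 71.5)
case+felt 432 z 0.0149 0.02 (array([414.6,  77.2]), array([81.6, 23.6]), 38.7)
lid/tray floor 678 z 0.006 0.009 (array([518.8, 578.8]), array([ 93.7, 215.8]), 69.5)
lid/tray floor 6559 z 0.0061 0.009 (array([476.1, 359.2]), array([96.9, 92.1]), 8.6)
lid/tray floor 993 z 0.0075 0.009 (array([604.1, 370.3]), array([ 16.2, 100.2]), 49.9)
```

View pics/w1.png

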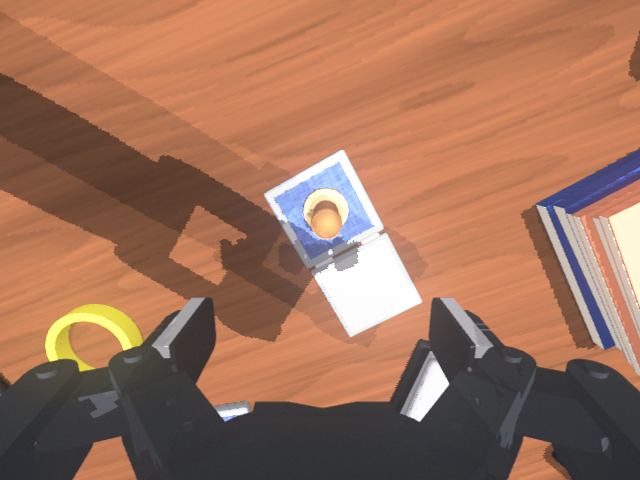

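```bash
python3 -c "
from h import *
goto(.378,.347,.05)"
```

```text
at [0.3806 0.3426 0.2312] jaw 69.7 q [ 38.   1.  82.   0.  97. -32.] w 0.0855 t 1.05 | shift [0.0038 0.0033 0.1812] turn 0
```

The wrist view shows the round stamp upright on the square pad (325,215), with nothing near the fingers. I descend, close, and lift.

Call:
step_arm([
  [1,[0.004,0.003,0.03],0],
  [1,[0.004,0.003,0.065],0],
  [1,[0.004,0.003,0.1],0],
  [1,[0.004,0.003,0.135],0],
  [1,[0.004,0.003,0.16],0],
  [1,[0.004,0.003,0.175],0],
  [1,[0.004,0.003,0.181],0],
  [1,[0.004,0.003,0.181],0],
])

```text
clock: 1.85
tool_pos: [0.3779, 0.3464, 0.0499]
orientation: [[-0.938, 0.346, -0.001], [0.346, 0.938, -0.001], [0.001, -0.001, -1.0]]
ft_force: [-0.1, -0.6, -0.1]
width: 0.0853
```

Call:
step_arm([
  [0,[0,0,0],0],
  [0,[0,0,0],0],
  [0,[0,0,0],0],
  [0,[0,0,0],0],
  [0,[0,0,0],0],
  [0,[0,0,0],0],
  [0,[0,0,0],0],
  [0,[0,0,0],0],
  [0,[0,0,0],0],
  [0,[0,0,0],0],
])

```text
clock: 2.85
tool_pos: [0.379, 0.3462, 0.0508]
orientation: [[-0.938, 0.347, 0.001], [0.347, 0.938, 0.001], [-0.0, 0.001, -1.0]]
ft_force: [-0.8, 0.3, 5.5]
width: 0.0233
```

Call:
step_arm([
  [0,[0,0,-0.01],0],
  [0,[0,0,-0.03],0],
  [0,[0,0,-0.06],0],
  [0,[0,0,-0.09],0],
  [0,[0,0,-0.12],0],
  [0,[0,0,-0.14],0],
  [0,[0,0,-0.14],0],
  [0,[0,0,-0.14],0],
], squeeze=40)

```text
clock: 3.65
tool_pos: [0.3785, 0.3458, 0.1895]
orientation: [[-0.938, 0.347, -0.001], [0.347, 0.938, -0.001], [0.0, -0.001, -1.0]]
ft_force: [-0.5, -0.9, -0.6]
width: 0.0231
```

```bash
python3 - <<'E'
from h import *
goto(.403,-.340,.19)
E
```

```text
at [0.3785 0.3458 0.1895] jaw 69.7 q [ 38.   2.  86.   0.  92. -31.] w 0.0231 t 3.65 | shift [-2.612e-01 -6.346e-01 -2.000e-04] turn 0
```

Call:
step_arm([
  [0,[-0.008,-0.019,0],3],
  [0,[-0.021,-0.051,0],6],
  [0,[-0.037,-0.089,0],9],
  [0,[-0.052,-0.127,0],12],
  [0,[-0.068,-0.165,0],15],
  [0,[-0.084,-0.203,0],18],
  [0,[-0.099,-0.241,0],21],
  [0,[-0.115,-0.279,0],24],
  [0,[-0.131,-0.318,0],27],
  [0,[-0.143,-0.349,0],30],
])

```text
clock: 4.65
tool_pos: [0.3905, -0.0329, 0.1883]
orientation: [[-0.636, 0.772, -0.003], [0.772, 0.636, 0.0], [0.002, -0.002, -1.0]]
ft_force: [0.2, -0.0, -0.6]
width: 0.0235
```

```bash
python3 - <<'E'
from h import *
goto(.403,-.340,.19,10)
E
```

```text
at [ 0.3905 -0.0329  0.1883] jaw 39.5 q [-10. -18. 105.  -0.  94. -50.] w 0.0235 t 4.65 | shift [-0.245  -0.1857 -0.0019] turn 29.5
```

Call:
step_arm([
  [0,[-0.016,-0.012,0],3],
  [0,[-0.047,-0.036,0],6],
  [0,[-0.079,-0.06,0],9],
  [0,[-0.111,-0.084,0],12],
  [0,[-0.143,-0.108,0],15],
  [0,[-0.174,-0.132,0],18],
  [0,[-0.206,-0.156,0],22],
  [0,[-0.232,-0.176,0],26],
  [0,[-0.245,-0.186,0],30],
  [0,[-0.245,-0.186,0],30],
])

```text
clock: 5.65
tool_pos: [0.4038, -0.3393, 0.1875]
orientation: [[-0.165, 0.986, -0.003], [0.986, 0.165, 0.003], [0.003, -0.003, -1.0]]
ft_force: [-0.4, 0.6, -1.2]
width: 0.023
```

```bash
python3 - <<'E'
from h import *
goto(.403,-.340,.05,10)
im,d,P,hsv,c=look('w2')
m=(hsv[...,1]<60)&(hsv[...,2]>110)&(d>.2)&(P[...,2]<.02)
for b in blobs(m,1500): print(b.sum(),rect(P[b][:,:2]))
E
```

```text
at [ 0.4038 -0.3393  0.1875] jaw 9.5 q [-44.   5.  84.  -0.  92. -54.] w 0.023 t 5.65 | shift [-0.001  -0.0005  0.1375] turn -0.5
felt 1766 z 0.0159 (array([ 589.9, -152.6]), array([46.8, 27.2]), 87.5)
block top 979 z 0.0301 0.034 (array([ 603.8, -162.2]), array([22.9, 52.9]), 22.3)
case+felt 3747 z 0.0153 0.02 (array([ 598.8, -161.4]), array([46.8, 80.2]), 34.7)
case+felt 1150 z 0.0135 0.0157 (array([ 405.5, -341. ]), array([130.2, 110.4]), 84.6)
case+felt 12349 z 0.0141 0.0169 (array([ 661.3, -373.1]), array([120.4, 106.1]), 14.0)
lid/tray floor 467 z 0.0061 0.009 (array([ 588.9, -167.5]), array([21.8, 78.9]), 45.2)
lid/tray floor 11593 z 0.0076 0.009 (array([ 405.5, -341.2]), array([126.4, 106.5]), 84.6)
lid/tray floor 573 z 0.006 0.009 (array([ 625.9, -353.1]), array([153.8,  78. ]), 57.4)
13254 (array([ 407.3, -343.9]), array([136.7, 114.4]), 84.5)
5455 (array([ 668.9, -376.3]), array([133.8, 116.6]), 14.1)
```

View pics/w2.png

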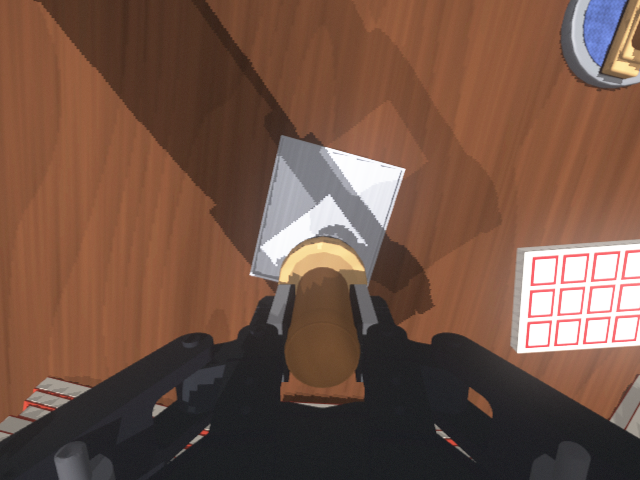

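The wrist view shows the round stamp held upright above the tray (325,215). The tray centre is (0.4055, -0.341).

Call:
step_arm([
  [0,[-0.002,0.002,0.02],0],
  [0,[-0.002,0.002,0.05],0],
  [0,[-0.002,0.002,0.08],0],
  [0,[-0.002,0.002,0.105],0],
  [0,[-0.002,0.002,0.125],0],
  [0,[-0.002,0.002,0.135],0],
  [0,[-0.002,0.002,0.14],0],
  [0,[-0.002,0.002,0.143],0],
  [0,[-0.002,0.002,0.143],0],
])

```text
clock: 6.6
tool_pos: [0.4075, -0.3399, 0.0478]
orientation: [[-0.169, 0.986, 0.001], [0.986, 0.169, -0.0], [-0.001, 0.001, -1.0]]
ft_force: [-0.5, 0.0, -0.6]
width: 0.0232
```

Call:
step_arm([
  [0,[0,0,0.002],0],
  [0,[0,0,0.004],0],
  [0,[0,0,0.005],0],
  [0,[0,0,0.005],0],
])

```text
clock: 7.0
tool_pos: [0.4074, -0.3401, 0.0428]
orientation: [[-0.168, 0.986, 0.001], [0.986, 0.168, -0.0], [-0.0, 0.0, -1.0]]
ft_force: [-1.0, 1.2, 2.9]
width: 0.0231
```

Call:
step_arm([
  [0,[0,0,0.001],0],
  [0.4,[0,0,0.001],0],
  [0.7,[0,0,0.001],0],
  [1,[0,0,0.001],0],
  [1,[0,0,0.001],0],
  [1,[0,0,0.001],0],
  [1,[0,0,0.001],0],
])

```text
clock: 7.7
tool_pos: [0.4071, -0.3399, 0.0412]
orientation: [[-0.168, 0.986, -0.0], [0.986, 0.168, 0.0], [0.0, -0.0, -1.0]]
ft_force: [-0.3, -0.8, -0.3]
width: 0.0855
```

Call:
step_arm([
  [1,[0,0,-0.02],0],
  [1,[0,0,-0.05],0],
  [1,[0,0,-0.09],0],
  [1,[0,0,-0.13],0],
  [1,[0,0,-0.17],0],
  [1,[0,0,-0.18],0],
  [1,[0,0,-0.18],0],
])

```text
clock: 8.4
tool_pos: [0.4077, -0.3405, 0.2233]
orientation: [[-0.168, 0.986, 0.003], [0.986, 0.168, -0.003], [-0.003, 0.002, -1.0]]
ft_force: [-0.2, -0.2, 0.0]
width: 0.0855
```

```bash
python3 - <<'E'
from h import *
look('w3')
goto(.596,.10,.225,82)
E
```

```text
felt 1798 z 0.0159 (array([ 590. , -147.5]), array([57.1, 27.5]), 86.7)
handle top 527 z 0.0751 0.0855 (array([ 605.3, -155.8]), array([12.8, 32.6]), 22.9)
handle top 775 z 0.0859 0.0907 (array([ 407.4, -337.7]), array([24.9, 24.8]), 58.2)
handle top 1079 z 0.1044 0.12 (array([ 258.1, -572.9]), array([ 9.2, 46.9]), 81.9)
block top 823 z 0.0302 0.034 (array([ 611.8, -154.3]), array([59.5, 22.5]), 88.2)
block top 995 z 0.0285 0.034 (array([ 482.6, -526.1]), array([181.7,  10.2]), 8.0)
case+felt 4146 z 0.0153 0.02 (array([ 607.4, -156.1]), array([62.6, 94.1]), 62.5)
case+felt 1208 z 0.0134 0.0159 (array([ 405.5, -341.1]), array([130.4, 110.4]), 84.6)
case+felt 13314 z 0.0141 0.0168 (array([ 676.7, -369.3]), array([152.2, 106.3]), 13.9)
case+felt 708 z 0.0161 0.02 (array([ 484.7, -524.5]), array([185.4,   3. ]), 5.9)
lid/tray floor 10872 z 0.0076 0.009 (array([ 405.4, -341.3]), array([126.7, 106.6]), 84.7)
at [ 0.4072 -0.3399  0.221 ] jaw 9.7 q [-44.   4.  80.   0.  96. -54.] w 0.0853 t 8.45 | shift [ 0.402  0.26  -0.004] turn -72.3
```

Round stamp stands in the tray, 2 mm from its middle (top at 90 mm, as expected). Now to the square stamp.

Call:
step_arm([
  [1,[0.02,0.013,0],-7],
  [1,[0.056,0.036,0],-14],
  [1,[0.092,0.059,0],-21],
  [1,[0.128,0.083,0],-28],
  [1,[0.164,0.106,0],-35],
  [1,[0.2,0.129,0],-42],
  [1,[0.236,0.153,0],-49],
  [1,[0.272,0.176,0],-56],
  [1,[0.308,0.199,0],-62],
  [1,[0.34,0.22,0],-68],
])

```text
clock: 9.45
tool_pos: [0.5665, 0.0343, 0.2184]
orientation: [[-0.978, 0.209, -0.004], [0.209, 0.978, 0.0], [0.004, -0.001, -1.0]]
ft_force: [0.3, -0.5, 0.6]
width: 0.0854
```

```bash
python3 - <<'E'
from h import *
goto(.596,.10,.225,82)
E
```

```text
at [0.5665 0.0343 0.2184] jaw 78.0 q [ -0.  10.  74.   0.  96. -78.] w 0.0854 t 9.45 | shift [-0.0151  0.0704 -0.0067] turn -4.0
```

Call:
step_arm([
  [1,[-0.006,0.03,-0.003],-2],
  [1,[-0.013,0.06,-0.005],-4],
  [1,[-0.015,0.069,-0.006],-4],
  [1,[-0.015,0.069,-0.006],-4],
  [1,[-0.015,0.069,-0.006],-4],
])

```text
clock: 9.95
tool_pos: [0.5958, 0.0955, 0.2259]
orientation: [[-0.989, 0.146, -0.002], [0.146, 0.989, -0.001], [0.002, -0.001, -1.0]]
ft_force: [0.3, -0.3, -0.1]
width: 0.0854
```

```bash
python3 - <<'E'
from h import *
look('w4')
goto(.596,.10,.05,82)
E
```

```text
felt 3962 z 0.0157 (array([593.9, 107.5]), array([110.7,  53.4]), 79.9)
felt 2219 z 0.0155 (array([ 615.3, -137.1]), array([76.7, 70.6]), 10.3)
handle top 872 z 0.0967 0.0997 (array([596.1, 102.5]), array([19.9, 25.5]), 81.9)
handle top 1963 z 0.0954 0.0995 (array([ 613.2, -142.9]), array([50.1, 18.2]), 86.7)
block top 834 z 0.0305 0.0338 (array([596.3, 102.8]), array([41.9, 42.1]), 81.3)
block top 499 z 0.03 0.034 (array([ 613.9, -143.6]), array([80.8, 22.8]), 87.3)
case+felt 2935 z 0.0163 0.0198 (array([436.1, -93.1]), array([122.2,  19.3]), 9.8)
case+felt 6853 z 0.0153 0.0185 (array([593.9, 106.7]), array([130.3,  70.2]), 80.1)
case+felt 4264 z 0.015 0.0199 (array([ 615. , -137.9]), array([95.3, 89.6]), 11.1)
case+felt 4296 z 0.0117 0.0144 (array([806.5,  92.1]), array([129.7,  66.9]), 83.7)
case+felt 3261 z 0.0116 0.0138 (array([795.7, -26.5]), array([105.3,  68.3]), 84.9)
lid/tray floor 9914 z 0.0062 0.009 (array([477.8, 358.6]), array([93.7, 92.9]), 8.5)
lid/tray floor 2141 z 0.0075 0.009 (array([619.7, 359.1]), array([ 34.8, 136.8]), 58.3)
lid/tray floor 7399 z 0.006 0.009 (array([666.,  94.]), array([130. ,  74.8]), 80.2)
lid/tray floor 2433 z 0.0059 0.0088 (array([ 698.1, -148. ]), array([52.3, 95.2]), 38.0)
at [0.5958 0.0952 0.2264] jaw 81.6 q [  6.  16.  66.  -0.  98. -76.] w 0.0855 t 10.0 | shift [0.0003 0.0048 0.1764] turn -0.4
```

View pics/w4.png

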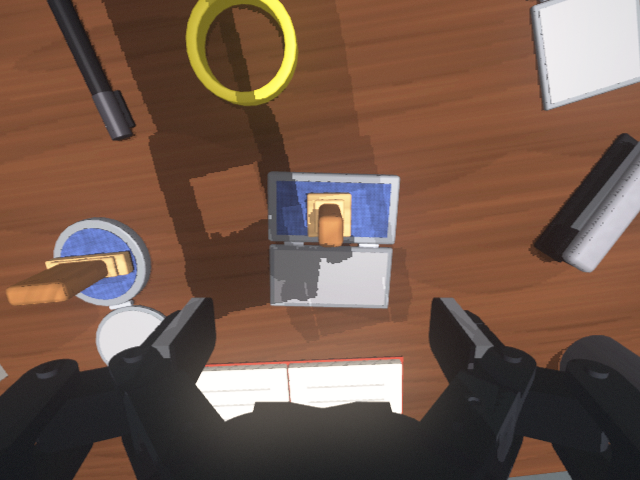

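Wrist view: the square stamp stands at (330,215) on the oblong pad and the fingers are aligned with it. The round pad with the oblong stamp is at (100,265).

Call:
step_arm([
  [1,[0.001,0.007,0.03],0],
  [1,[0.001,0.007,0.065],0],
  [1,[0.001,0.007,0.1],0],
  [1,[0.001,0.007,0.135],0],
  [1,[0.001,0.007,0.16],0],
  [1,[0.001,0.007,0.172],0],
  [1,[0.001,0.007,0.176],0],
  [1,[0.001,0.007,0.176],0],
])

```text
clock: 10.8
tool_pos: [0.5967, 0.1031, 0.0521]
orientation: [[-0.989, 0.146, 0.001], [0.146, 0.989, 0.0], [-0.001, 0.0, -1.0]]
ft_force: [0.3, -0.6, 1.2]
width: 0.0855
```

Call:
step_arm([
  [0,[0,0,0],0],
  [0,[0,0,0],0],
  [0,[0,0,0],0],
  [0,[0,0,0],0],
  [0,[0,0,0],0],
  [0,[0,0,0],0],
  [0,[0,0,0],0],
  [0,[0,0,0],0],
  [0,[0,0,0],0],
  [0,[0,0,0],0],
], squeeze=40)

```text
clock: 11.8
tool_pos: [0.5964, 0.1035, 0.0515]
orientation: [[-0.989, 0.145, 0.0], [0.145, 0.989, 0.0], [-0.0, 0.0, -1.0]]
ft_force: [-0.7, 0.2, 2.0]
width: 0.0193
```

Call:
step_arm([
  [0,[0,0,-0.01],0],
  [0,[0,0,-0.03],0],
  [0,[0,0,-0.06],0],
  [0,[0,0,-0.09],0],
  [0,[0,0,-0.12],0],
  [0,[0,0,-0.14],0],
  [0,[0,0,-0.14],0],
  [0,[0,0,-0.14],0],
])

```text
clock: 12.6
tool_pos: [0.5962, 0.1035, 0.1908]
orientation: [[-0.989, 0.145, -0.0], [0.145, 0.989, 0.0], [0.0, 0.0, -1.0]]
ft_force: [-0.6, -0.3, -1.4]
width: 0.0199
```

```bash
python3 - <<'E'
from h import *
goto(.382,.345,.19,99)
E
```

```text
at [0.5962 0.1035 0.1908] jaw 81.7 q [  6.  17.  69.   0.  94. -75.] w 0.0199 t 12.6 | shift [0.2469 0.208  0.0009] turn -17.3
```

Call:
step_arm([
  [0,[0.012,0.01,0],-2],
  [0,[0.037,0.031,0],-4],
  [0,[0.068,0.057,0],-6],
  [0,[0.099,0.083,0],-8],
  [0,[0.13,0.11,0],-10],
  [0,[0.161,0.136,0],-12],
  [0,[0.192,0.162,0],-14],
  [0,[0.22,0.186,0],-16],
  [0,[0.24,0.202,0],-17],
  [0,[0.247,0.208,0],-17],
])

```text
clock: 13.6
tool_pos: [0.3791, 0.3465, 0.1898]
orientation: [[-0.988, -0.156, -0.003], [-0.156, 0.988, -0.001], [0.003, -0.001, -1.0]]
ft_force: [0.8, -0.6, -0.5]
width: 0.0196
```

Call:
step_arm([
  [0,[0,0,0],0],
  [0,[0,0,0],0],
])

```text
clock: 13.8
tool_pos: [0.3821, 0.3445, 0.1906]
orientation: [[-0.989, -0.151, -0.001], [-0.151, 0.989, -0.001], [0.001, -0.001, -1.0]]
ft_force: [0.6, 0.1, -0.3]
width: 0.0194
```

```bash
python3 - <<'E'
from h import *
look('w5')
goto(.3823,.345,.0515,98.6)
E
```

```text
felt 1316 z 0.0157 (array([380.6, 334.9]), array([40.2, 52.6]), 8.8)
felt 1677 z 0.0196 (array([461.8, 613.6]), array([ 64.9, 116. ]), 17.0)
handle top 5479 z 0.0992 0.1021 (array([469.3, 584.2]), array([67.8, 61.1]), 88.4)
block top 721 z 0.03 0.034 (array([450.2, 597.1]), array([ 46.7, 111.1]), 39.7)
case+felt 7644 z 0.0154 0.0183 (array([381.6, 344.8]), array([91.5, 92. ]), 8.7)
case+felt 797 z 0.0152 0.02 (array([429.1,  82.1]), array([86.1, 27.4]), 14.2)
case+felt 940 z 0.0157 0.02 (array([468., 615.]), array([ 53.8, 119.5]), 10.5)
case+felt 5413 z 0.0152 0.0177 (array([592.5, 102.7]), array([121.6,  71.9]), 80.0)
lid/tray floor 467 z 0.006 0.009 (array([427.9,  80.5]), array([87.9, 30.2]), 17.4)
lid/tray floor 518 z 0.0059 0.009 (array([448.9, 604.6]), array([ 50.6, 136.7]), 33.5)
lid/tray floor 517 z 0.0062 0.009 (array([559.5, 110.4]), array([122.9,   3.2]), 80.0)
lid/tray floor 1276 z 0.0059 0.0078 (array([644.8,  47.5]), array([41.6, 79.8]), 39.9)
at [0.3825 0.3443 0.1908] jaw 98.6 q [ 38.   2.  86.  -0.  92. -61.] w 0.0194 t 13.85 | shift [-0.      0.0008  0.1393] turn 0.0
```

View pics/w5.png

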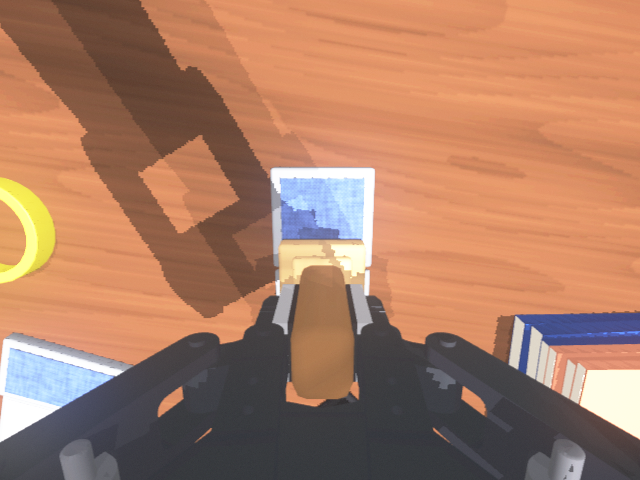

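The square stamp hangs square to its pad, whose case is at (323,215) in the image. I lower it straight down, slowing near the felt.

Call:
step_arm([
  [0,[0,0.001,0.02],0],
  [0,[0,0.001,0.05],0],
  [0,[0,0.001,0.08],0],
  [0,[0,0.001,0.105],0],
  [0,[0,0.001,0.122],0],
  [0,[0,0.001,0.131],0],
  [0,[0,0.001,0.135],0],
  [0,[0,0.001,0.135],0],
])

```text
clock: 14.65
tool_pos: [0.3823, 0.3458, 0.0565]
orientation: [[-0.989, -0.15, 0.0], [-0.15, 0.989, 0.0], [-0.0, 0.0, -1.0]]
ft_force: [-0.8, -0.2, -0.0]
width: 0.0193
```

Call:
step_arm([
  [0,[0,-0.001,0.002],0],
  [0,[0,-0.001,0.004],0],
  [0,[0,-0.001,0.005],0],
  [0,[0,-0.001,0.005],0],
])

```text
clock: 15.05
tool_pos: [0.3821, 0.3452, 0.0515]
orientation: [[-0.989, -0.151, 0.0], [-0.151, 0.989, 0.0], [-0.0, 0.0, -1.0]]
ft_force: [-0.1, 0.0, -0.9]
width: 0.0191
```

Call:
step_arm([
  [0,[0,0,0.0005],0],
  [0,[0,0,0.001],0],
  [0.4,[0,0,0.001],0],
  [0.7,[0,0,0.001],0],
  [1,[0,0,0.001],0],
  [1,[0,0,0.001],0],
  [1,[0,0,0.001],0],
  [1,[0,0,0.001],0],
])

```text
clock: 15.85
tool_pos: [0.3821, 0.3451, 0.0503]
orientation: [[-0.989, -0.151, 0.0], [-0.151, 0.989, 0.0], [-0.0, 0.0, -1.0]]
ft_force: [0.2, 0.7, -0.6]
width: 0.0856
```

Call:
step_arm([
  [1,[0,0,-0.02],0],
  [1,[0,0,-0.05],0],
  [1,[0,0,-0.09],0],
  [1,[0,0,-0.13],0],
  [1,[0,0,-0.16],0],
  [1,[0,0,-0.17],0],
  [1,[0,0,-0.17],0],
])

```text
clock: 16.55
tool_pos: [0.3825, 0.3454, 0.2215]
orientation: [[-0.989, -0.151, 0.002], [-0.151, 0.989, 0.002], [-0.002, 0.001, -1.0]]
ft_force: [-0.3, -0.6, -1.0]
width: 0.0853
```

```bash
python3 - <<'E'
from h import *
look('w6')
goto(.613,-.143,.22,-3.3)
E
```

```text
felt 2848 z 0.0157 (array([381.7, 344.8]), array([72.6, 73.2]), 8.7)
felt 1463 z 0.0196 (array([459.7, 625.7]), array([ 51.7, 144.7]), 11.1)
felt 1805 z 0.0156 (array([589.5,  96.9]), array([88.4, 49.9]), 80.1)
handle top 912 z 0.0967 0.1 (array([382.1, 345.8]), array([25.3, 19.8]), 8.7)
handle top 4044 z 0.0982 0.102 (array([459.7, 600. ]), array([44.1, 96.9]), 4.5)
handle top 1782 z 0.099 0.1017 (array([578.4, 592.8]), array([77.8, 37.6]), 8.7)
block top 858 z 0.0305 0.034 (array([382.1, 345.7]), array([41.5, 42. ]), 8.7)
block top 615 z 0.03 0.034 (array([443.1, 614.6]), array([ 38.9, 132.7]), 29.5)
case+felt 6251 z 0.0152 0.02 (array([382. , 344.9]), array([91.8, 92. ]), 8.6)
case+felt 660 z 0.0151 0.02 (array([425. ,  76.4]), array([92. , 35.9]), 24.5)
case+felt 689 z 0.0154 0.02 (array([459.9, 624.4]), array([ 43.8, 140.8]), 11.6)
case+felt 3057 z 0.0151 0.0181 (array([590.2,  96.1]), array([108.4,  68.4]), 80.3)
lid/tray floor 6691 z 0.0061 0.009 (array([476.6, 359.2]), array([95.8, 92. ]), 8.7)
lid/tray floor 450 z 0.006 0.009 (array([442.4, 622.1]), array([ 40. , 155.7]), 25.0)
lid/tray floor 825 z 0.0074 0.009 (array([598.3, 387.6]), array([35.3, 69.6]), 50.4)
at [0.382  0.345  0.2195] jaw 98.7 q [ 38.   2.  83.   0.  95. -61.] w 0.0855 t 16.6 | shift [-1.548e-01 -5.173e-01 -4.000e-04] turn -78.0
```

Square stamp stands on its pad within 1 mm and 0.1°. Now the oblong one. The turn has to go +102° to stay within joint 6's range.

Call:
step_arm([
  [1,[-0.006,-0.018,0],7],
  [1,[-0.016,-0.053,0],15],
  [1,[-0.028,-0.093,0],23],
  [1,[-0.04,-0.133,0],31],
  [1,[-0.052,-0.173,0],39],
  [1,[-0.064,-0.213,0],47],
  [1,[-0.076,-0.253,0],55],
  [1,[-0.088,-0.293,0],63],
  [1,[-0.1,-0.333,0],71],
  [1,[-0.112,-0.373,0],79],
])

```text
clock: 17.6
tool_pos: [0.5487, -0.0084, 0.2174]
orientation: [[-0.331, 0.944, -0.004], [0.944, 0.331, 0.001], [0.002, -0.004, -1.0]]
ft_force: [0.1, 0.0, -0.4]
width: 0.0856
```

```bash
python3 - <<'E'
from h import *
goto(.613,-.143,.22,-3.3)
E
```

```text
at [ 0.5487 -0.0084  0.2174] jaw 19.3 q [ -5.   7.  77.   0.  96. -24.] w 0.0856 t 17.6 | shift [-0.1483  0.0161 -0.0029] turn 22.6
```

Call:
step_arm([
  [1,[-0.035,0.004,0],7],
  [1,[-0.07,0.008,0],14],
  [1,[-0.105,0.012,-0.003],20],
  [1,[-0.135,0.015,-0.003],22],
  [1,[-0.146,0.016,-0.003],22],
  [1,[-0.146,0.016,-0.003],22],
  [1,[-0.146,0.016,-0.003],22],
])

```text
clock: 18.3
tool_pos: [0.6127, -0.1379, 0.2219]
orientation: [[0.04, 0.999, -0.002], [0.999, -0.04, 0.001], [0.001, -0.002, -1.0]]
ft_force: [-0.7, 0.3, -0.9]
width: 0.0856
```

```bash
python3 - <<'E'
from h import *
im,d,P,hsv,c=look('w7')
felt=(hsv[...,0]>105)&(hsv[...,0]<125)&(hsv[...,1]>90)&(hsv[...,2]>50)&(P[...,2]<.03)&(np.hypot(P[...,0]-.615,P[...,1]+.138)<.05)
v,u=np.nonzero(felt);q=onplane(c,np.c_[u,v],.016)[:,:2]
print('felt circle',cv2.minEnclosingCircle((q*1000).astype(np.float32)))
m=(P[...,2]>.01)&(P[...,2]<.02)&(np.hypot(P[...,0]-.615,P[...,1]+.138)<.055)
print('case circle',cv2.minEnclosingCircle((P[m][:,:2]*1000).astype(np.float32)))
goto(.613,-.143,.051,-3.3)
E
```

```text
felt 1567 z 0.0156 (array([ 635.4, -136.6]), array([37. , 76.8]), 12.1)
felt 1292 z 0.0155 (array([ 590.2, -139.2]), array([70.2, 24.2]), 86.5)
handle top 1474 z 0.0969 0.0996 (array([ 613.7, -143. ]), array([48.8, 17.9]), 87.6)
case+felt 494 z 0.015 0.02 (array([461.6,  19.5]), array([78.9, 21.5]), 40.5)
case+felt 792 z 0.0141 0.0168 (array([583.2,  44.2]), array([10.7, 69.7]), 87.2)
case+felt 2916 z 0.0118 0.0146 (array([832. ,  31.1]), array([ 19.1, 129.3]), 87.3)
case+felt 23895 z 0.0118 0.0149 (array([843.9, -43.6]), array([129.9, 167.9]), 84.3)
case+felt 2488 z 0.0165 0.02 (array([433.9, -94.2]), array([126.8,  18.7]), 10.3)
case+felt 5170 z 0.0152 0.0183 (array([ 615.3, -139.4]), array([92.4, 95.1]), 85.5)
case+felt 4882 z 0.0138 0.0167 (array([ 673.4, -356.2]), array([150.1,  80.3]), 13.9)
case+felt 498 z 0.0165 0.02 (array([ 863. , -464.6]), array([ 9.6, 73.4]), 85.9)
lid/tray floor 2012 z 0.0059 0.0088 (array([659.2,  41.4]), array([23.8, 69.8]), 80.5)
lid/tray floor 403 z 0.006 0.009 (array([761.6, -36.1]), array([130.7,   4.7]), 85.9)
lid/tray floor 7094 z 0.006 0.009 (array([ 716.7, -132.9]), array([94.8, 94.8]), 47.0)
lid/tray floor 401 z 0.0061 0.009 (array([ 661.1, -319.1]), array([141.8,   2.6]), 13.7)
felt circle ((616.0254516601562, -140.7664031982422), 38.71309280395508)
case circle ((617.1436157226562, -140.31961059570312), 49.47256088256836)
at [ 0.6128 -0.1376  0.2225] jaw -2.2 q [-16.  20.  62.   0.  98. -14.] w 0.0853 t 18.35 | shift [-0.0055  0.0006  0.1715] turn 1.1
```

View pics/w7.png

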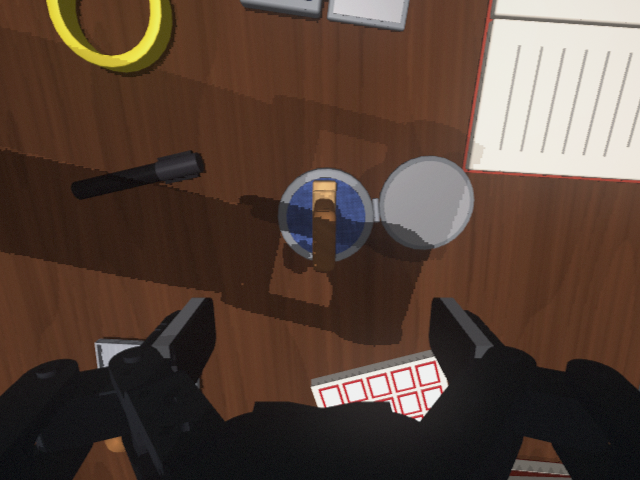

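Wrist view: the oblong stamp sits on the round pad (325,215) and the jaws straddle its thin side. The fitted felt circle has a 38.7 mm radius (39 expected) about (0.616, -0.1405).

Call:
step_arm([
  [1,[-0.005,0.001,0.03],1],
  [1,[-0.005,0.001,0.065],1],
  [1,[-0.005,0.001,0.1],1],
  [1,[-0.005,0.001,0.135],1],
  [1,[-0.005,0.001,0.158],1],
  [1,[-0.005,0.001,0.169],1],
  [1,[-0.005,0.001,0.172],1],
  [1,[-0.005,0.001,0.172],1],
])

```text
clock: 19.15
tool_pos: [0.6145, -0.1435, 0.0524]
orientation: [[0.057, 0.998, 0.001], [0.998, -0.057, -0.0], [-0.0, 0.001, -1.0]]
ft_force: [-0.1, 0.2, 0.2]
width: 0.0853
```

Call:
step_arm([
  [0,[0,0,0],0],
  [0,[0,0,0],0],
  [0,[0,0,0],0],
  [0,[0,0,0],0],
  [0,[0,0,0],0],
  [0,[0,0,0],0],
  [0,[0,0,0],0],
  [0,[0,0,0],0],
  [0,[0,0,0],0],
  [0,[0,0,0],0],
])

```text
clock: 20.15
tool_pos: [0.6142, -0.144, 0.0516]
orientation: [[0.058, 0.998, 0.0], [0.998, -0.058, -0.0], [-0.0, 0.0, -1.0]]
ft_force: [-0.4, -0.5, 3.4]
width: 0.0174
```

Call:
step_arm([
  [0,[0,0,-0.01],0],
  [0,[0,0,-0.03],0],
  [0,[0,0,-0.06],0],
  [0,[0,0,-0.09],0],
  [0,[0,0,-0.12],0],
  [0,[0,0,-0.14],0],
  [0,[0,0,-0.14],0],
  [0,[0,0,-0.14],0],
])

```text
clock: 20.95
tool_pos: [0.6138, -0.1438, 0.1905]
orientation: [[0.058, 0.998, -0.001], [0.998, -0.058, 0.0], [0.0, -0.001, -1.0]]
ft_force: [-0.8, -0.2, -1.7]
width: 0.0177
```

```bash
python3 - <<'E'
from h import *
goto(.594,.107,.19,-10)
E
```

```text
at [ 0.6138 -0.1438  0.1905] jaw -3.3 q [-17.  21.  64.   0.  95. -13.] w 0.0177 t 20.95 | shift [ 0.2492 -0.0343  0.0006] turn 6.7
```

Call:
step_arm([
  [0,[0.015,-0.002,0],1],
  [0,[0.045,-0.006,0],2],
  [0,[0.08,-0.011,0],3],
  [0,[0.115,-0.016,0],4],
  [0,[0.15,-0.021,0],5],
  [0,[0.185,-0.025,0],6],
  [0,[0.22,-0.03,0],6.7],
  [0,[0.24,-0.033,0],6.7],
  [0,[0.249,-0.034,0],6.7],
  [0,[0.249,-0.034,0],6.7],
])

```text
clock: 21.95
tool_pos: [0.5939, 0.1073, 0.1896]
orientation: [[0.173, 0.985, -0.003], [0.985, -0.173, -0.0], [-0.001, -0.003, -1.0]]
ft_force: [0.6, -0.1, -1.0]
width: 0.0176
```

Call:
step_arm([
  [0,[0.249,-0.034,0],6.7],
])

```text
clock: 22.05
tool_pos: [0.5973, 0.1515, 0.1905]
orientation: [[0.296, 0.955, -0.001], [0.955, -0.296, -0.003], [-0.003, -0.0, -1.0]]
ft_force: [1.1, -0.4, -0.8]
width: 0.0178
```

That last row was my slip: shifts are relative to each call, so it overshot by about 45 mm while high and clear. I'm correcting it now.

Call:
step_arm([
  [0,[0,0,0],0],
  [0,[0,0,0],0],
])

```text
clock: 22.25
tool_pos: [0.5965, 0.156, 0.1905]
orientation: [[0.287, 0.958, -0.001], [0.958, -0.287, -0.001], [-0.001, -0.001, -1.0]]
ft_force: [-0.1, 0.1, -1.5]
width: 0.0178
```

```bash
python3 - <<'E'
from h import *
goto(.594,.1065,.19,-10)
E
```

```text
at [0.5965 0.156  0.1905] jaw -16.7 q [11. 19. 67. -0. 94. 28.] w 0.0178 t 22.25 | shift [-0.0482  0.0118  0.0005] turn -6.7
```

Call:
step_arm([
  [0,[-0.015,0.004,0],-2],
  [0,[-0.035,0.008,0],-5],
  [0,[-0.048,0.012,0],-6.7],
  [0,[-0.048,0.012,0],-6.7],
  [0,[-0.048,0.012,0],-6.7],
])

```text
clock: 22.75
tool_pos: [0.5943, 0.1061, 0.1911]
orientation: [[0.176, 0.984, -0.0], [0.984, -0.176, 0.0], [0.0, -0.0, -1.0]]
ft_force: [-0.1, 1.3, -0.9]
width: 0.0172
```

```bash
python3 - <<'E'
from h import *
look('w8')
goto(.594,.1065,.0515,-10)
E
```

```text
felt 726 z 0.0157 (array([397.4, 316.5]), array([49.6, 14.3]), 8.0)
felt 3259 z 0.0157 (array([594.2, 107.4]), array([110. ,  53.8]), 80.1)
case+felt 2065 z 0.0148 0.0185 (array([397.7, 312. ]), array([71.2, 23.8]), 8.5)
case+felt 16678 z 0.0117 0.0149 (array([830.9,  90.6]), array([129.7, 114.9]), 84.3)
case+felt 6843 z 0.0151 0.0192 (array([594.1, 108.5]), array([127.2,  70.9]), 80.5)
case+felt 14494 z 0.0116 0.0147 (array([827.7, -41.4]), array([130.8, 135. ]), 84.7)
case+felt 445 z 0.0151 0.02 (array([463.1,  66.8]), array([33.9, 91.1]), 35.6)
case+felt 503 z 0.0151 0.02 (array([412.7,  42.2]), array([27.6, 71.9]), 14.2)
lid/tray floor 406 z 0.0059 0.009 (array([398.1, 301.7]), array([81.4,  8.9]), 14.9)
lid/tray floor 1045 z 0.0062 0.009 (array([827.9,  34. ]), array([243.6, 121.3]), 84.7)
lid/tray floor 10443 z 0.006 0.009 (array([666.,  95.]), array([128.7,  75.4]), 79.9)
at [0.5942 0.1067 0.1912] jaw -10.1 q [ 7. 17. 70.  0. 94. 17.] w 0.0175 t 22.8 | shift [-0.0003 -0.0002  0.1397] turn -0.1
```

View pics/w8.png

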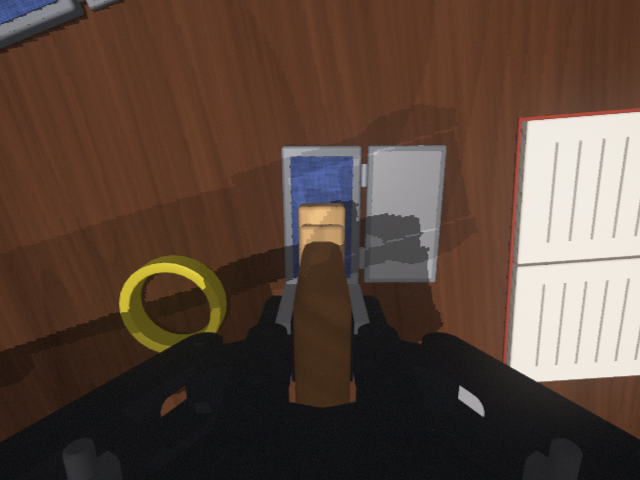

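The oblong stamp hangs aligned over its pad (322,215) and is upright.

Call:
step_arm([
  [0,[0,0,0.02],0],
  [0,[0,0,0.05],0],
  [0,[0,0,0.08],0],
  [0,[0,0,0.105],0],
  [0,[0,0,0.122],0],
  [0,[0,0,0.131],0],
  [0,[0,0,0.135],0],
  [0,[0,0,0.135],0],
])

```text
clock: 23.6
tool_pos: [0.5943, 0.1074, 0.0565]
orientation: [[0.174, 0.985, 0.0], [0.985, -0.174, 0.0], [0.0, 0.0, -1.0]]
ft_force: [-0.3, -0.3, -0.2]
width: 0.0177
```

Call:
step_arm([
  [0,[0,0,0.002],0],
  [0,[0,0,0.004],0],
  [0,[0,0,0.0045],0],
  [0,[0,0,0.0045],0],
])

```text
clock: 24.0
tool_pos: [0.5943, 0.1072, 0.052]
orientation: [[0.174, 0.985, 0.0], [0.985, -0.174, 0.0], [0.0, 0.0, -1.0]]
ft_force: [-1.0, -0.2, -1.2]
width: 0.0178
```

Call:
step_arm([
  [0,[0,0,0.0005],0],
  [0,[0,0,0.0015],0],
  [0.4,[0,0,0.0015],0],
  [0.7,[0,0,0.0015],0],
  [1,[0,0,0.0015],0],
  [1,[0,0,0.0015],0],
  [1,[0,0,0.0015],0],
  [1,[0,0,0.0015],0],
])

```text
clock: 24.8
tool_pos: [0.5942, 0.1072, 0.0503]
orientation: [[0.174, 0.985, -0.0], [0.985, -0.174, 0.0], [0.0, -0.0, -1.0]]
ft_force: [-0.1, -0.3, -0.5]
width: 0.0855
```

Call:
step_arm([
  [1,[0,0,-0.02],0],
  [1,[0,0,-0.05],0],
  [1,[0,0,-0.09],0],
  [1,[0,0,-0.13],0],
  [1,[0,0,-0.16],0],
  [1,[0,0,-0.17],0],
  [1,[0,0,-0.17],0],
])

```text
clock: 25.5
tool_pos: [0.5947, 0.1073, 0.2217]
orientation: [[0.174, 0.985, 0.003], [0.985, -0.174, 0.0], [0.001, 0.003, -1.0]]
ft_force: [0.5, 0.1, -0.2]
width: 0.0853
```

```bash
python3 - <<'E'
from h import *
look('w9')
goto(.407,-.339,.22,10)
E
```

```text
felt 2001 z 0.0157 (array([386.3, 319.9]), array([73.7, 24.1]), 8.5)
felt 3804 z 0.0156 (array([593.9, 107.2]), array([110.8,  53.5]), 80.0)
felt 635 z 0.0154 (array([ 627.7, -116.8]), array([25.1, 71.2]), 62.7)
handle top 1484 z 0.0969 0.0996 (array([594.6, 108.2]), array([49., 18.]), 79.9)
case+felt 3838 z 0.0152 0.0199 (array([386.8, 315.8]), array([92. , 33.9]), 8.3)
case+felt 17634 z 0.0117 0.0145 (array([845. ,  89.2]), array([129.7, 143.3]), 84.3)
case+felt 6971 z 0.0152 0.0186 (array([594.1, 107.3]), array([128.8,  70.9]), 80.2)
case+felt 14632 z 0.0116 0.0143 (array([842.1, -42.8]), array([130.2, 163.6]), 84.3)
case+felt 1506 z 0.0147 0.0173 (array([ 625.1, -114.5]), array([41.5, 93.9]), 69.0)
case+felt 828 z 0.0163 0.02 (array([463.2, -88.1]), array([67.1, 19.7]), 10.5)
lid/tray floor 1299 z 0.0059 0.009 (array([419.3, 314.3]), array([152.7,  21.1]), 8.7)
lid/tray floor 405 z 0.0063 0.009 (array([774.1,  96.1]), array([130.1,   3.9]), 83.7)
lid/tray floor 8814 z 0.006 0.009 (array([665.8,  94.4]), array([129. ,  75.7]), 80.1)
lid/tray floor 445 z 0.0063 0.009 (array([820.3,  12.4]), array([170.9,  75.2]), 25.4)
lid/tray floor 1119 z 0.0058 0.009 (array([ 641.8, -108.4]), array([ 67.3, 124.8]), 72.2)
at [0.5941 0.1072 0.2195] jaw -10.0 q [ 7. 16. 67.  0. 97. 17.] w 0.0855 t 25.55 | shift [-4.719e-01 -1.065e-01 -4.000e-04] turn -20.0
```

Oblong stamp stands centred and aligned to about 1 mm and 0.1°. Back to the tray for the round stamp.

Call:
step_arm([
  [1,[-0.02,-0.004,0],0],
  [1,[-0.06,-0.013,0],0],
  [1,[-0.105,-0.024,0],0],
  [1,[-0.15,-0.034,0],0],
  [1,[-0.195,-0.044,0],0],
  [1,[-0.24,-0.054,0],0],
  [1,[-0.285,-0.064,0],0],
  [1,[-0.33,-0.075,0],0],
  [1,[-0.375,-0.085,0],0],
  [1,[-0.415,-0.094,0],0],
])

```text
clock: 26.55
tool_pos: [0.4275, -0.2864, 0.2175]
orientation: [[0.175, 0.985, -0.003], [0.985, -0.175, 0.003], [0.002, -0.004, -1.0]]
ft_force: [2.1, 0.2, 0.0]
width: 0.0853
```

Call:
step_arm([
  [1,[-0.03,-0.007,0],0],
  [1,[-0.05,-0.011,0],0],
  [1,[-0.057,-0.0125,0],0],
  [1,[-0.057,-0.0125,0],0],
  [1,[-0.057,-0.0125,0],0],
])

```text
clock: 27.05
tool_pos: [0.4073, -0.3381, 0.2193]
orientation: [[0.173, 0.985, -0.001], [0.985, -0.173, 0.002], [0.001, -0.001, -1.0]]
ft_force: [0.1, 0.1, 0.7]
width: 0.0856
```

```bash
python3 - <<'E'
from h import *
look('w10')
goto(.407,-.339,.044)
E
```

```text
handle top 793 z 0.0859 0.0908 (array([ 408. , -337.7]), array([24.3, 25.2]), 79.3)
handle top 1564 z 0.0915 0.0934 (array([ 568.7, -588.2]), array([50.4, 45.5]), 71.2)
block top 650 z 0.0288 0.034 (array([ 448.4, -529.6]), array([112.3,   4.8]), 6.2)
case+felt 12618 z 0.0141 0.0172 (array([ 663.1, -372.7]), array([124.5, 106.4]), 13.5)
case+felt 1226 z 0.0134 0.0167 (array([ 405.4, -340.8]), array([130.2, 110.3]), 84.6)
case+felt 462 z 0.0161 0.02 (array([ 447.9, -528.2]), array([111.8,   3.3]), 5.5)
lid/tray floor 506 z 0.006 0.009 (array([ 634.1, -347.4]), array([166. ,  81.5]), 52.9)
lid/tray floor 10978 z 0.0076 0.009 (array([ 405.3, -341.1]), array([126.5, 106.5]), 84.6)
at [ 0.4075 -0.338   0.2197] jaw -10.0 q [-44.   4.  81.   0.  96. -34.] w 0.0854 t 27.1 | shift [-0.0013 -0.0002  0.1757] turn 0
```

Call:
step_arm([
  [1,[0,0,0.03],0],
  [1,[0,0,0.065],0],
  [1,[0,0,0.1],0],
  [1,[0,0,0.135],0],
  [1,[0,0,0.16],0],
  [1,[0,0,0.172],0],
  [1,[0,0,0.175],0],
  [1,[0,0,0.175],0],
])

```text
clock: 27.9
tool_pos: [0.4077, -0.339, 0.0461]
orientation: [[0.173, 0.985, 0.001], [0.985, -0.173, -0.001], [-0.0, 0.001, -1.0]]
ft_force: [-0.3, 0.2, 1.3]
width: 0.0857
```

Call:
step_arm([
  [0,[0,0,0],0],
  [0,[0,0,0],0],
  [0,[0,0,0],0],
  [0,[0,0,0],0],
  [0,[0,0,0],0],
  [0,[0,0,0],0],
  [0,[0,0,0],0],
  [0,[0,0,0],0],
  [0,[0,0,0],0],
  [0,[0,0,0],0],
])

```text
clock: 28.9
tool_pos: [0.4073, -0.3392, 0.0457]
orientation: [[0.174, 0.985, 0.001], [0.985, -0.174, -0.0], [-0.0, 0.001, -1.0]]
ft_force: [-0.4, 0.1, 5.0]
width: 0.0233
```

Call:
step_arm([
  [0,[0,0,-0.01],0],
  [0,[0,0,-0.03],0],
  [0,[0,0,-0.06],0],
  [0,[0,0,-0.09],0],
  [0,[0,0,-0.12],0],
  [0,[0,0,-0.14],0],
  [0,[0,0,-0.145],0],
  [0,[0,0,-0.145],0],
])

```text
clock: 29.7
tool_pos: [0.4072, -0.3391, 0.1904]
orientation: [[0.174, 0.985, 0.0], [0.985, -0.174, -0.0], [-0.0, 0.001, -1.0]]
ft_force: [0.7, -0.1, -2.1]
width: 0.023
```

```bash
python3 - <<'E'
from h import *
goto(.616,-.1405,.19)
E
```

```text
at [ 0.4072 -0.3391  0.1904] jaw -10.0 q [-44.   5.  83.   0.  92. -34.] w 0.023 t 29.7 | shift [0.2319 0.1711 0.0005] turn 0
```

Call:
step_arm([
  [0,[0.016,0.012,0],0],
  [0,[0.042,0.031,0],0],
  [0,[0.072,0.053,0],0],
  [0,[0.104,0.077,0],0],
  [0,[0.136,0.1,0],0],
  [0,[0.168,0.124,0],0],
  [0,[0.198,0.146,0],0],
  [0,[0.22,0.162,0],0],
  [0,[0.232,0.171,0],0],
  [0,[0.232,0.171,0],0],
])

```text
clock: 30.7
tool_pos: [0.616, -0.1391, 0.1882]
orientation: [[0.172, 0.985, -0.003], [0.985, -0.172, 0.001], [0.0, -0.003, -1.0]]
ft_force: [-0.4, -0.3, 0.3]
width: 0.0234
```

Call:
step_arm([
  [0,[0,0,0],0],
  [0,[0,0,0],0],
])

```text
clock: 30.9
tool_pos: [0.6151, -0.1416, 0.1901]
orientation: [[0.176, 0.984, -0.001], [0.984, -0.176, -0.0], [-0.0, -0.001, -1.0]]
ft_force: [-0.6, -0.7, -1.2]
width: 0.0232
```

```bash
python3 - <<'E'
from h import *
im,d,P,hsv,c=look('w11')
m=(P[...,2]>.01)&(P[...,2]<.02)&(np.hypot(P[...,0]-.615,P[...,1]+.138)<.055)
print('case circle',m.sum(),cv2.minEnclosingCircle((P[m][:,:2]*1000).astype(np.float32)))
goto(.616,-.1405,.0537)
E
```

```text
felt 4590 z 0.0156 (array([ 617.2, -134.6]), array([64. , 76.5]), 79.0)
case+felt 684 z 0.0148 0.02 (array([406.3,  43.3]), array([15.7, 59.1]), 9.2)
case+felt 719 z 0.0151 0.02 (array([463.3,  22.5]), array([82.6, 23.9]), 44.9)
case+felt 22572 z 0.0118 0.015 (array([830.3, -52. ]), array([110.4, 142.4]), 84.3)
case+felt 6871 z 0.0153 0.0183 (array([ 616.9, -133.6]), array([80.5, 94.8]), 79.2)
case+felt 2841 z 0.0166 0.02 (array([433.7, -94.3]), array([127.4,  18.7]), 10.4)
lid/tray floor 402 z 0.006 0.009 (array([406.9,  44.7]), array([16.3, 60.3]), 6.7)
lid/tray floor 419 z 0.006 0.009 (array([760.6, -44.1]), array([113.6,   3.6]), 85.5)
lid/tray floor 8801 z 0.006 0.009 (array([ 717.3, -133.3]), array([95.2, 95.5]), 52.1)
case circle 6871 ((615.8422241210938, -140.79367065429688), 47.91697311401367)
at [ 0.6152 -0.1416  0.1904] jaw -10.1 q [-16.  21.  64.  -0.  95.  -6.] w 0.0234 t 30.95 | shift [0.0012 0.0006 0.1367] turn 0
```

View pics/w11.png

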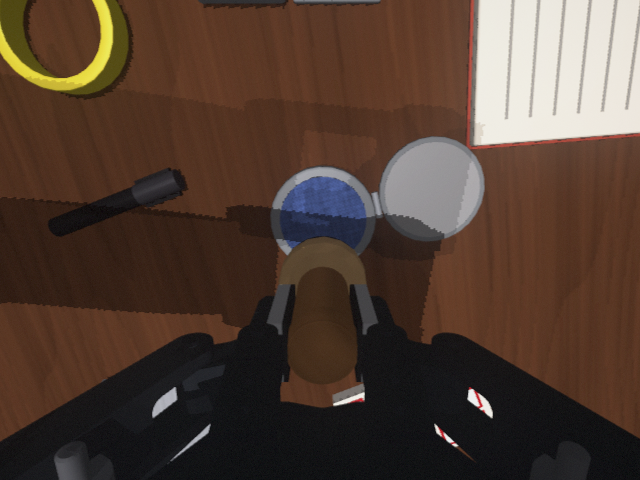

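The round stamp hangs upright over its pad (323,215). The case circle fit gives (0.6158, -0.1408) with radius 47.9 mm (48 expected).

Call:
step_arm([
  [0,[0.001,0.001,0.02],0],
  [0,[0.001,0.001,0.05],0],
  [0,[0.001,0.001,0.08],0],
  [0,[0.001,0.001,0.105],0],
  [0,[0.001,0.001,0.12],0],
  [0,[0.001,0.001,0.128],0],
  [0,[0.001,0.001,0.132],0],
  [0,[0.001,0.001,0.132],0],
])

```text
clock: 31.75
tool_pos: [0.6173, -0.1398, 0.059]
orientation: [[0.174, 0.985, 0.001], [0.985, -0.174, -0.0], [-0.0, 0.001, -1.0]]
ft_force: [0.6, -0.5, -0.4]
width: 0.0227
```

Call:
step_arm([
  [0,[0,0,0.002],0],
  [0,[0,0,0.004],0],
  [0,[0,0,0.0045],0],
  [0,[0,0,0.0045],0],
])

```text
clock: 32.15
tool_pos: [0.6171, -0.1395, 0.0539]
orientation: [[0.174, 0.985, 0.0], [0.985, -0.174, 0.0], [0.0, 0.0, -1.0]]
ft_force: [0.6, 0.2, -0.8]
width: 0.0232
```

Call:
step_arm([
  [0,[0,0,0.0005],0],
  [0,[0,0,0.001],0],
  [0.4,[0,0,0.001],0],
  [0.7,[0,0,0.001],0],
  [1,[0,0,0.001],0],
  [1,[0,0,0.001],0],
  [1,[0,0,0.001],0],
  [1,[0,0,0.001],0],
])

```text
clock: 32.95
tool_pos: [0.6171, -0.1396, 0.0527]
orientation: [[0.174, 0.985, -0.0], [0.985, -0.174, 0.0], [0.0, -0.0, -1.0]]
ft_force: [-0.1, -0.1, 0.7]
width: 0.0856
```

Call:
step_arm([
  [1,[0,0,-0.02],0],
  [1,[0,0,-0.05],0],
  [1,[0,0,-0.09],0],
  [1,[0,0,-0.13],0],
  [1,[0,0,-0.16],0],
  [1,[0,0,-0.17],0],
  [1,[0,0,-0.17],0],
  [1,[0,0,-0.17],0],
])

```text
clock: 33.75
tool_pos: [0.6165, -0.1395, 0.2205]
orientation: [[0.174, 0.985, -0.003], [0.985, -0.174, 0.001], [0.0, -0.003, -1.0]]
ft_force: [0.2, 0.1, -0.6]
width: 0.0857
```

```bash
python3 - <<'E'
from h import *
im,d,P,hsv,c=look('w12')
for n in ['scene','side']:
    im,d=manip.camera(n);cv2.imwrite(f'pics/{n}1.png',im[:,:,::-1])
    P=cloud(cam(n),d);f=np.load(f'pics/{n}0.npz');P0=cloud(cam(n),f['d'])
    for nm,x,y,r in [('tape',.448,.03,.11),('marker',.434,-.094,.08),('stapler',.62,.363,.08)]:
        o=[]
        for Q in (P0,P):
            m=(Q[...,2]>.008)&(Q[...,2]<.06)&(np.hypot(Q[...,0]-x,Q[...,1]-y)<r);o.append(Q[m].mean(0).round(4))
        print(n,nm,*o)
    for nm,x,y in [('round',.616,-.1405),('square',.382,.345),('oblong',.594,.107)]:
        m=(P[...,2]>.045)&(P[...,2]<.11)&(np.hypot(P[...,0]-x,P[...,1]-y)<.045);print(n,nm,P[m][:,2].max().round(4),rect(P[m][:,:2]))
E
```

```text
felt 2759 z 0.0157 (array([ 616. , -140.8]), array([75.8, 76.6]), 80.0)
handle top 875 z 0.0936 0.0991 (array([ 617.5, -138.1]), array([24.2, 25.4]), 79.1)
block top 664 z 0.0308 0.034 (array([ 618. , -134.9]), array([36.5, 43.4]), 81.3)
case+felt 699 z 0.0149 0.02 (array([409.9,  50.2]), array([68.6, 22.8]), 86.2)
case+felt 573 z 0.0151 0.02 (array([463.5,  27.8]), array([88.9, 30.8]), 51.8)
case+felt 1353 z 0.0146 0.0177 (array([583.5,  48.5]), array([12.1, 69.9]), 80.4)
case+felt 24889 z 0.0118 0.0152 (array([843.5, -46.9]), array([123.2, 167.9]), 84.3)
case+felt 5258 z 0.0151 0.0183 (array([ 615.3, -140.7]), array([94.6, 94.6]), 81.7)
case+felt 2378 z 0.0166 0.02 (array([434.1, -94.4]), array([127.3,  18.8]), 10.7)
case+felt 4520 z 0.0138 0.0164 (array([ 660.6, -361.1]), array([122.6,  84.1]), 14.3)
lid/tray floor 1517 z 0.0059 0.0088 (array([658.4,  36.7]), array([14.6, 69.7]), 79.7)
lid/tray floor 7391 z 0.006 0.009 (array([ 717.2, -133.1]), array([95.1, 95. ]), 51.5)
lid/tray floor 526 z 0.0074 0.009 (array([ 447.2, -320.7]), array([70.3, 22.1]), 84.4)
scene tape [0.4445 0.0441 0.0187] [0.4441 0.0441 0.0186]
scene marker [ 0.4416 -0.0972  0.0149] [ 0.4414 -0.0971  0.015 ]
scene stapler [0.6416 0.3479 0.0377] [0.6418 0.3479 0.0382]
scene round 0.0983 (array([ 620.9, -140.9]), array([25.4, 20.8]), 73.3)
scene square 0.0998 (array([384.1, 342.9]), array([28.9, 20.5]), 19.3)
scene oblong 0.0994 (array([596.3, 105. ]), array([50.3, 20.3]), 80.5)
side tape [0.4382 0.0424 0.0204] [0.4379 0.0425 0.0204]
side marker [ 0.4288 -0.1001  0.0172] [ 0.4289 -0.1002  0.0172]
side stapler [0.6204 0.3577 0.0332] [0.6205 0.3577 0.0331]
side round 0.1016 (array([ 613.8, -143.4]), array([20.8, 25. ]), 47.7)
side square 0.1017 (array([381.1, 340.1]), array([23.3, 29.5]), 80.1)
side oblong 0.1036 (array([592.7, 105.1]), array([54.3, 20.3]), 80.7)
```

View pics/side1.png

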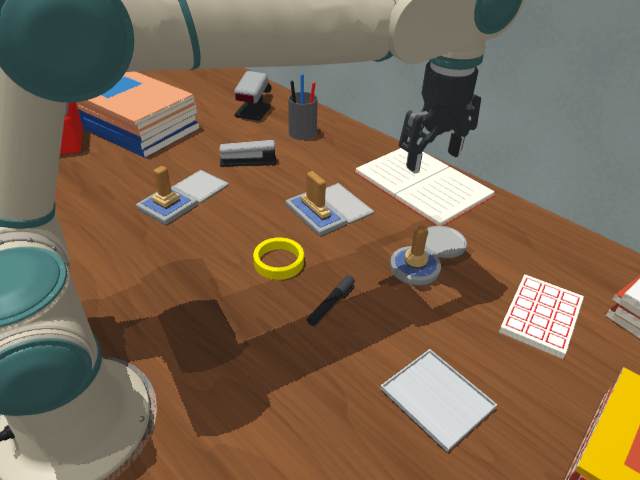

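The side view shows each stamp upright on its own pad: round (417,258), square (166,195), oblong (316,205). The tray is empty, the bystanders are unmoved and the gripper is clear. I'm handing in.

```bash
python3 -c "
from bench import manip
print(manip.close_job())"
```

```text
the job is handed in; nothing more can be done
None
```

All three stamps are back on the pads of their own shape, and I handed the job in at about 34 s of the 112 s allowed. I parked the round stamp in the tray first. Then I moved the square and oblong stamps to their pads and finished with the round one.

- **Placement:** the wrist camera put the square and oblong stamps about 1 mm from their pad centres and within about 0.2° of the sides. It put the round stamp about 3 mm off centre. All three were upright, with their tops at the expected height.
- **Bystanders:** the tape roll, marker and stapler show less than 1 mm of movement between the first and last pictures.
- **Disagreements:** the scene and side cameras differ from the wrist camera by up to about 6 mm, because each sees only one side of a handle. Even so, every reading stays within the 12 mm limit. The scene camera's fit of the square handle's angle (19°) also disagreed with the wrist view's 8.7°, taken from above; I trusted the wrist view.
- **Slip:** one move row overshot by about 45 mm while I was carrying the oblong stamp high and clear. I corrected it before lowering, and nothing was touched.

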